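Padlock display on the hardware-shop counter

TASK

Set up the padlock display on the shop counter. Hang every padlock that stands on the counter on the display stand, pushing its shackle in past the red sprung gate of a snap hook until the gate snaps shut behind it and it hangs free, one padlock to a hook; and stack all the brown cartons flat on top of one another in one neat square column, centred on the dark wooden riser and lined up with it. Leave the bowl, the tin and the hammer where they are.

Things in the scene. Friction and masses are not known exactly. Their poses are not given: they have to be found in the camera images.
- lockA: locked brass padlock, 0.45 kg, 115 mm tall, may be absent (None). Body 30 x 70 x 56 mm (x, y, z). On top a long shackle, its closed eye: 10 mm round steel bar in the y-z plane, straight legs at y = +-21 mm (52 mm over the outside, 32 inside) and a flat top bar along y. Front and back alike. Stands upright at the start. Origin: centre of underside, z up.
- lockA_eye (a point): middle of the shackle's top bar, on its centre line, 110 mm above the padlock's origin (49 mm of open height under the bar); axes as the padlock's. The shackle can be held by closing the fingers along y on the outside of its two legs, level with the top bar: the legs are straight from 5 mm below this point, and the bow's middle stays free for the hook.
- lockB: locked blue padlock, 0.45 kg, 115 mm tall, may be absent (None). Body 30 x 70 x 56 mm (x, y, z). On top a long shackle, its closed eye: 10 mm round steel bar in the y-z plane, straight legs at y = +-21 mm (52 mm over the outside, 32 inside) and a flat top bar along y. Front and back alike. Stands upright at the start. Origin: centre of underside, z up.
- lockB_eye (a point): middle of the shackle's top bar, on its centre line, 110 mm above the padlock's origin (49 mm of open height under the bar); axes as the padlock's. The shackle can be held by closing the fingers along y on the outside of its two legs, level with the top bar: the legs are straight from 5 mm below this point, and the bow's middle stays free for the hook.
- lockC: locked brass padlock, 0.45 kg, 115 mm tall, may be absent (None). Body 30 x 70 x 56 mm (x, y, z). On top a long shackle, its closed eye: 10 mm round steel bar in the y-z plane, straight legs at y = +-21 mm (52 mm over the outside, 32 inside) and a flat top bar along y. Front and back alike. Stands upright at the start. Origin: centre of underside, z up.
- lockC_eye (a point): middle of the shackle's top bar, on its centre line, 110 mm above the padlock's origin (49 mm of open height under the bar); axes as the padlock's. The shackle can be held by closing the fingers along y on the outside of its two legs, level with the top bar: the legs are straight from 5 mm below this point, and the bow's middle stays free for the hook.
- stand: display stand, fixed: wooden foot 130 x 430 x 18 mm, grey posts at y = +-195 mm, grey rail along y (top at z = 190 mm, front face at x = -3 mm); three steel snap hooks reach from the rail towards -x, at x = -55 mm and y = +125, 0, -125 mm. Origin: on the counter under the rail; x points from hooks to rail (away from the robot), y along the rail, z up.
- hook1 (a point): seat of snap hook 1 = centre line of a shackle bar hanging in it; axes as the stand's. 9 mm bar bent in the x-z plane; from here: bowl 5 mm below, nose at x -18 with top at z +12.5, spine at x +20, jaw from z +33 to +42 reaching to x -15 mm. Mouth faces -x, z +12.5 to +33, shut by the gate. Bring the bar (along y) in at z +23, push +x to about x 0, then lower it to here.
- gate1 (a joint): red sprung gate of snap hook 1, hinged at the jaw's front end (x -10.5, z +37.5 mm from the seat), 29 mm long: 0 shut, hanging straight down just inside the nose; swings only inwards (+x, up to 1.25 rad). Takes 2 to 7 N to push in; snaps shut once the shackle bar is under its tip, in the bowl.
- hook2 (a point): seat of snap hook 2 = centre line of a shackle bar hanging in it; axes as the stand's. 9 mm bar bent in the x-z plane; from here: bowl 5 mm below, nose at x -18 with top at z +12.5, spine at x +20, jaw from z +33 to +42 reaching to x -15 mm. Mouth faces -x, z +12.5 to +33, shut by the gate. Bring the bar (along y) in at z +23, push +x to about x 0, then lower it to here.
- gate2 (a joint): red sprung gate of snap hook 2, hinged at the jaw's front end (x -10.5, z +37.5 mm from the seat), 29 mm long: 0 shut, hanging straight down just inside the nose; swings only inwards (+x, up to 1.25 rad). Takes 2 to 7 N to push in; snaps shut once the shackle bar is under its tip, in the bowl.
- hook3 (a point): seat of snap hook 3 = centre line of a shackle bar hanging in it; axes as the stand's. 9 mm bar bent in the x-z plane; from here: bowl 5 mm below, nose at x -18 with top at z +12.5, spine at x +20, jaw from z +33 to +42 reaching to x -15 mm. Mouth faces -x, z +12.5 to +33, shut by the gate. Bring the bar (along y) in at z +23, push +x to about x 0, then lower it to here.
- gate3 (a joint): red sprung gate of snap hook 3, hinged at the jaw's front end (x -10.5, z +37.5 mm from the seat), 29 mm long: 0 shut, hanging straight down just inside the nose; swings only inwards (+x, up to 1.25 rad). Takes 2 to 7 N to push in; snaps shut once the shackle bar is under its tip, in the bowl.
- carton1: closed brown cardboard carton 110 x 66 x 42 mm (x, y, z), about 0.3 kg, with a paper-coloured tape along its top and a green label on its long sides. Origin: centre of its underside, z up. Lies flat on the counter at the start; can be held across its 66 mm width; in the column either broad face may be up. May be absent (None).
- carton2: closed brown cardboard carton 110 x 66 x 42 mm (x, y, z), about 0.3 kg, with a paper-coloured tape along its top and a red label on its long sides. Origin: centre of its underside, z up. Lies flat on the counter at the start; can be held across its 66 mm width; in the column either broad face may be up. May be absent (None).
- carton3: closed brown cardboard carton 110 x 66 x 42 mm (x, y, z), about 0.3 kg, with a paper-coloured tape along its top and a blue label on its long sides. Origin: centre of its underside, z up. Lies flat on the counter at the start; can be held across its 66 mm width; in the column either broad face may be up. May be absent (None).
- carton4: closed brown cardboard carton 110 x 66 x 42 mm (x, y, z), about 0.3 kg, with a paper-coloured tape along its top and a yellow label on its long sides. Origin: centre of its underside, z up. Lies flat on the counter at the start; can be held across its 66 mm width; in the column either broad face may be up. May be absent (None).
- riser: low dark wooden riser board 150 x 105 x 20 mm (x, y, z), fixed to the counter: the place of the carton column, whose cartons lie with their long side along its long side (x). Origin: centre of its underside; its top is at z = 20 mm.
- bowl: green plastic bowl, 120 mm across, 50 mm tall: a bystander. Origin: centre of its underside.
- tin: tin with a yellow label, 72 mm across, 110 mm tall: a bystander. Origin: centre of its underside.
- hammer: hammer 260 mm long lying on the counter beyond the riser and stand: a bystander. Origin: the middle of its length, underside; x runs from handle to head.

How it is judged:
By the outcome, as a careful person would: the job done as asked, in the order asked, and still so for the second after the job is handed in, with the robot touching nothing.
Of lockA, lockB, lockC only 2 to 3 are there at a start; the rules pass over those that are not, and their reading is None.
Of carton1, carton2, carton3, carton4 only 3 to 4 are there at a start; the rules pass over those that are not, and their reading is None.
At some moment in a run one of carton1, carton2, carton3, carton4 may be knocked a few centimetres aside while the robot is not near it.
It also fails if it takes over 210 s, if anything falls off the work surface, if the arm or the gripper's body presses on something with over 40 N, if the wrist force passes 120 N, or if a joint passes its speed limit or range.

ROBOT

A 6-joint arm with a two-finger parallel gripper is mounted at the origin on the work surface. World frame = base frame: x ahead of the robot, y to its left, z up, the work surface at z = 0. Lengths are in m, angles in degrees, forces in N, time in s.
With the tool pointing down it reaches from about 0.375 to 0.9 m from the base axis. Payload 3.1 kg.
Tool frame: the origin (TCP) lies at the very end of the fingers, on their centre line; the grasp point (between the pads) lies 19 mm behind it; z points along the fingers, y is the line along which they close (so a half turn about z gives the same grasp; the last joint's range is limited). The gripper opens to 87 mm and grips with 3 to 60 N. Pads are 19 mm wide; open, the fingers measure 117 mm over their backs; the gripper's body (75 mm by 190 mm) begins 51 mm behind the grasp point.
Start: joints at [63.799, 30.224, 82.088, -0, 67.689, -10.227], TCP at [0.172, 0.601, 0.223] pointing down, gripper open.
Joint ranges: [-176.69, 176.69], [-43.24, 126.21], [12.49, 139.97], [-82, 262], [0, 151.66], [-163.58, 163.58]. Speed limits (degrees/s): [159.86, 159.86, 180, 180, 180, 180].

INTERFACE

Orientations are given as a 3x3 rotation matrix whose columns are the frame's x, y, z axes.
In Python, from rig import readout, cams, bot gives the robot as it stands.
- The arm moves only by the shell command python3 -m inch 'ROWS'. ROWS is JSON, a list of rows, each a list of 5 numbers: the shift along the world's x, y, z in cm, then the turn about the world's z in degrees, then the finger opening in cm, from 0 to 8.7. In form: [[dx, dy, dz, twist, fingers], ...]. A call has 1 to 10 rows; each row is the pose to reach, as a shift and turn from the pose commanded when the call began; what a row does not reach only later rows make up. A row lasts 1/12 s, in which the tool goes at most 41.7 mm and 7.16 degrees, less where a joint would pass 70% of its speed; a pose out of reach is approached as far as the arm can. A call with a gripper value outside its range is refused whole. The fingers move at their own pace and stop on an object; the grip force is fixed at half the most. Time passes only in rows, so rows that repeat a pose let the fingers close. It gives the time, the measured TCP pose, the force, the opening and the grip force at its end, in the units of the state.
- readout.read_state(): the state, without advancing time (a new reading comes with each control period).
- cams.capture(name): name is "side" or "top"; returns a dict with "image" (420x560x3 uint8, blue, green, red), "intrinsics" (3x3 intrinsics, pixels), "xyz" and "rotation" of the camera in the world. Camera axes: x right, y down, z forward; pixel columns grow to the right and rows downward; lengths in m; the calibration is good to about 2 mm. A picture is of the moment at which its call begins. There is no depth.
- bot.hand_in(): hands the job in; it is judged then, once.
The state is a dict: "time_s": time; "joint_positions": joint angles; "qvel": joint speeds; "tau": joint torques, N m; "position": TCP position; "tcp_rot": TCP orientation; "force": force on the tool from outside, world axes, zero at the start; "moment": the same for the moment, N m; "opening": opening from 0.0 (shut) to 1.0 (fully open); "grasp_force": force on a finger pad.
Only numpy, scipy, OpenCV 4.12 (cv2) and the standard library are available. Lean on these libraries where they do the work, as an engineer would, in place of code of your own. Each camera call takes 0.05 s, during which the arm holds its last target. There are 200 camera calls.

## Working session

There is one attempt and no reset: what is moved stays moved. The work goes in short steps, Python scripts to look and compute and a shell command to move; the robot and the scene stay as the last step left them, time stands still between calls to the robot, and variables do not carry over. Pictures are saved under pics/ and viewed, at most 14 in all, crops included, and the job is handed in when it is done.

```bash
ls; mkdir -p pics; python3 - <<'E'
from rig import readout, cams, bot
import cv2
s=readout.read_state()
print({k:s[k] for k in('time_s','position','tcp_rot','opening','force')})
for n in('top','side'):
    c=cams.capture(n); cv2.imwrite(f'pics/{n}0.png',c['image']); print(n,c['intrinsics'],c['xyz'],c['rotation'])
E
```

```text
pics
{'time_s': 0.0, 'position': array([0.17166955, 0.60019024, 0.22156797]), 'tcp_rot': array([[-9.61375659e-01,  2.75237992e-01, -9.43786775e-04],
       [ 2.75239376e-01,  9.61373659e-01, -1.99351701e-03],
       [ 3.58640126e-04, -2.17628601e-03, -9.99997568e-01]]), 'opening': 0.9999173494866039, 'force': array([-1.208749  ,  0.29614446, -0.91323761])}
top [[542.73227489   0.         279.93320039]
 [  0.         542.73227489 210.85215104]
 [  0.           0.           1.        ]] [0.45149007 0.02599889 1.64914676] [[-0.02343733 -0.99402889  0.10657045]
 [-0.99971969  0.02294615 -0.00583302]
 [ 0.00335281 -0.10667729 -0.99428804]]
side [[400.28635218   0.         284.1735016 ]
 [  0.         400.28635218 218.64139763]
 [  0.           0.           1.        ]] [ 0.47377307 -0.80257205  0.75817306] [[ 0.9849837  -0.10908193  0.13382172]
 [-0.17245483 -0.58503944  0.79245706]
 [-0.00815176 -0.80363548 -0.59506601]]
```

View pics/top0.png

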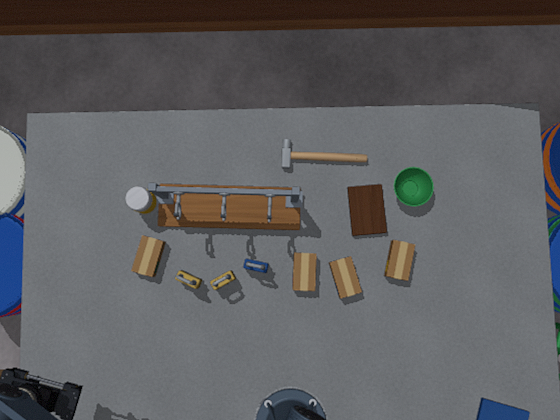

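View pics/side0.png

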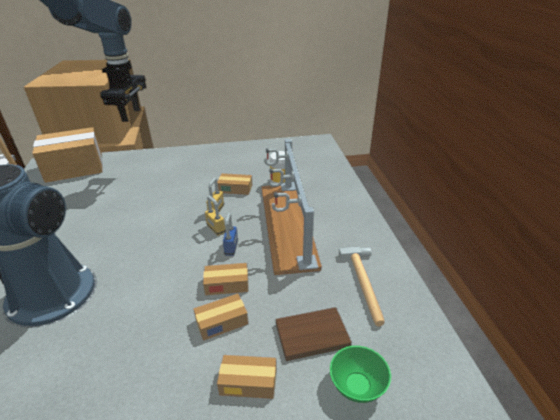

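```bash
python3 - <<'E'
import cv2,numpy as np
a=cv2.imread('pics/top0.png'); b=cv2.imread('pics/side0.png')
c=cv2.resize(a[170:305,125:305],(800,600),interpolation=cv2.INTER_CUBIC)
cv2.imwrite('pics/c1.png',c)
h=cv2.cvtColor(a,cv2.COLOR_BGR2HSV);g=cv2.cvtColor(b,cv2.COLOR_BGR2HSV)
for n,(u,v) in dict(gray=(100,250),cartL=(298,260),tape=(305,275),cartR=(313,280),brass=(181,275),brass2=(222,279),blue=(256,267),riser=(367,210),cart4=(390,262)).items(): print(n,h[v,u])
print('side')
for n,(u,v) in dict(gray=(150,250),cart=(210,285),tape=(225,273),brass=(216,222),blue=(231,243),riser=(310,330),riserfront=(315,352),c4=(260,388),c4t=(250,362)).items(): print(n,g[v,u])
E
```

```text
gray [107  15 122]
cartL [ 15 120 132]
tape [ 19  91 163]
cartR [ 17 123 131]
brass [113  81  57]
brass2 [108  31 148]
blue [110  68 102]
riser [ 10 159  74]
cart4 [ 16 120 134]
side
gray [ 81  15 174]
cart [ 14  97 105]
tape [ 24  99 235]
brass [ 25 124 140]
blue [111 104  96]
riser [ 12 121 116]
riserfront [13 76 70]
c4 [ 18  97 103]
c4t [ 18 128 184]
```

View pics/c1.png

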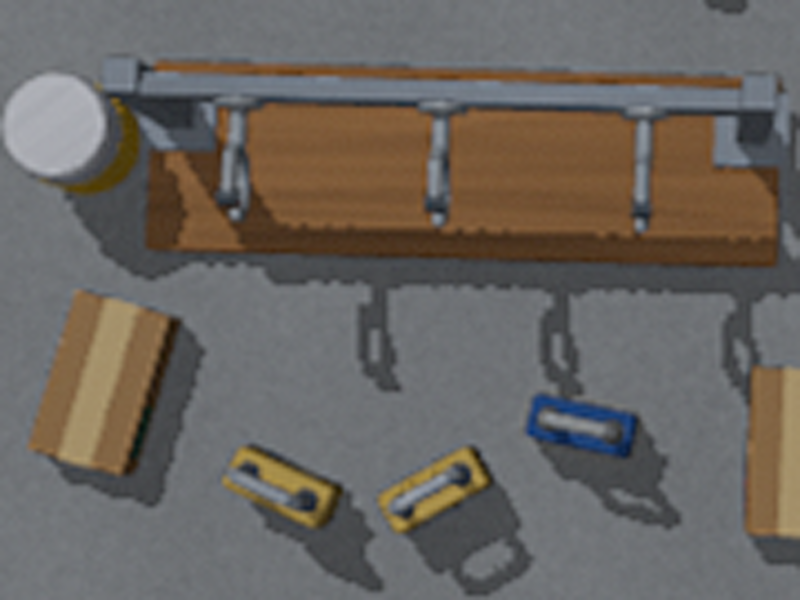

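```bash
cat > h.py <<'E'
import cv2,numpy as np
from scipy.optimize import minimize,least_squares
from rig import cams,readout
def proj(c,P):
    p=(np.atleast_2d(P)-c['xyz'])@c['rotation']
    q=p@c['intrinsics'].T
    return q[:,:2]/q[:,2:]
def ray(c,uv,z):
    d=c['rotation']@np.linalg.inv(c['intrinsics'])@[uv[0],uv[1],1.]
    return c['xyz']+d*(z-c['xyz'][2])/d[2]
def box(x,y,a,dims,z0=0):
    L,W,H=dims; R=np.array([[np.cos(a),-np.sin(a)],[np.sin(a),np.cos(a)]])
    xy=np.array([[L,W],[L,-W],[-L,-W],[-L,W]])/2@R.T+[x,y]
    return np.r_[np.c_[xy,np.full(4,z0)],np.c_[xy,np.full(4,z0+H)]]
def mask(img,lo,hi):
    return cv2.inRange(cv2.cvtColor(img,cv2.COLOR_BGR2HSV),np.array(lo),np.array(hi))
def fit(c,m,dims,z0=0,S=16):
    """m: binary mask of one object; fit box by hull IoU"""
    cn=np.vstack(cv2.findContours(cv2.resize(m,None,fx=8,fy=8,interpolation=cv2.INTER_CUBIC)//128*255,0,2)[0])
    u0=cn.reshape(-1,2).min(0)/8-12; sz=np.int32((np.ptp(cn.reshape(-1,2),axis=0)/8+24)*8)
    M=np.zeros(sz[::-1],np.uint8); cv2.fillConvexPoly(M,cv2.convexHull(cn-np.int32(u0*8)),1)
    def cost(p):
        q=(proj(c,box(*p,dims,z0))+.5-u0)*8
        R=np.zeros_like(M); cv2.fillConvexPoly(R,cv2.convexHull(np.float32(q)).round().astype(np.int32),1)
        return 1-(M&R).sum()/(M|R).sum()
    ctr=ray(c,cn.reshape(-1,2).mean(0)/8,z0+dims[2])[:2]
    best=None
    for a in np.radians(range(-90,90,30)):
        r=minimize(cost,[*ctr,a],method='Nelder-Mead',options=dict(initial_simplex=[[*ctr,a],[ctr[0]+.01,ctr[1],a],[ctr[0],ctr[1]+.01,a],[*ctr,a+.3]],xatol=1e-5,fatol=1e-6))
        if best is None or r.fun<best.fun: best=r
    a=(np.degrees(best.x[2])+90)%180-90
    return best.x[0],best.x[1],a,best.fun
CART=([8,60,25],[30,255,255])
def comps(m,lo,hi):
    n,l,s,_=cv2.connectedComponentsWithStats(m)
    return [((l==i)*255).astype(np.uint8) for i in range(1,n) if lo<s[i,4]<hi]
def blobs(c,kind):
    m=mask(c['image'],*{'cart':CART,'brass':([15,110,40],[35,255,255]),'blue':([105,130,30],[125,255,255])}[kind])
    return m
E
python3 - <<'E'
from h import *
c=cams.capture('top'); im=c['image']
m=blobs(c,'cart')
def roi(m,x0,x1,y0,y1):
    r=np.zeros_like(m); r[y0:y1,x0:x1]=m[y0:y1,x0:x1]
    k=comps(r,30,99999); return max(k,key=lambda a:a.sum())
for n,r in dict(c1=(125,172,228,285),c2=(286,322,245,300),c3=(324,368,250,305),c4=(378,420,232,290)).items():
    k=roi(m,*r); print(n,np.round(fit(c,k,(.11,.066,.042)),4),(k>0).sum())
k=roi(m,340,390,178,242); print('riser',np.round(fit(c,k,(.15,.105,.02)),4))
b=blobs(c,'brass')
for n,r in dict(LA=(170,206,262,298),LC=(206,240,262,298)).items():
    k=roi(b,*r);print(n,np.round(fit(c,k,(.03,.07,.056)),4),(k>0).sum())
k=roi(blobs(c,'blue'),238,275,250,280);print('LB',np.round(fit(c,k,(.03,.07,.056)),4),(k>0).sum())
# stand from features (crop coords)
f=lambda x,y:(125+(x+.5)*180/800-.5,170+(y+.5)*135/600-.5)
print('front foot bottom L,R',ray(c,f(148,250),0),ray(c,f(778,265),0))
print('rail top front edge L,R',ray(c,f(155,97),.19),ray(c,f(740,109),.19))
for i,u in enumerate([(235,216),(438,224),(641,230)]): print('hook tip',i+1,ray(c,f(*u),.16))
s=cams.capture('side')['image']
cv2.imwrite('pics/c2.png',cv2.resize(s[135:285,200:350],(600,600),interpolation=cv2.INTER_CUBIC))
E
```

```text
c1 [  0.5003   0.4132 -17.2487   0.0239] 911
c2 [ 0.4432 -0.0513 -3.0157  0.0426] 861
c3 [ 0.4252 -0.1723 15.2039  0.0367] 883
c4 [  0.4703  -0.3367 -13.8472   0.0307] 929
riser [ 0.6251 -0.2469  3.7132  0.015 ]
LA [  0.4281   0.292  -25.656    0.091 ] 157
LC [ 0.424   0.1916 28.0235  0.0632] 152
LB [  0.464    0.0928 -13.5974   0.054 ] 128
front foot bottom L,R [0.59087203 0.38882271 0.        ] [ 0.57056753 -0.04242328  0.        ]
rail top front edge L,R [0.66837158 0.34280268 0.19      ] [ 0.65278191 -0.01395306  0.19      ]
hook tip 1 [0.59723179 0.29978188 0.16      ]
hook tip 2 [0.58934669 0.17414046 0.16      ]
hook tip 3 [0.58270601 0.04849067 0.16      ]
```

View pics/c2.png

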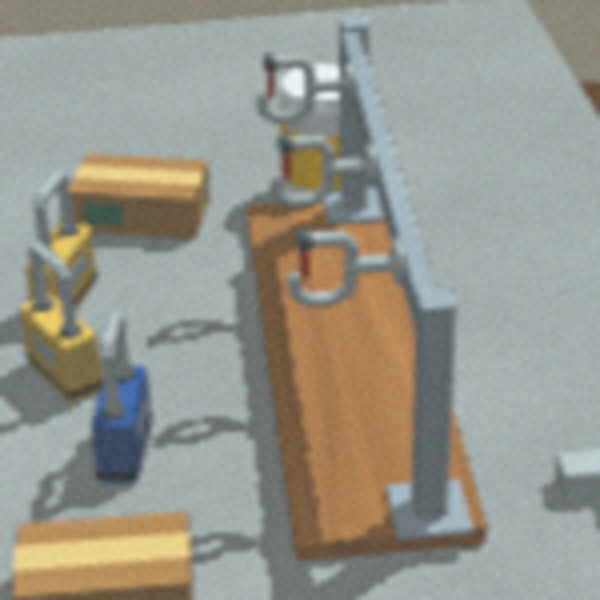

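```bash
cat > st.py <<'E'
from h import *
c=cams.capture('top'); s=cams.capture('side')
f=lambda p:(125+(p[0]+.5)*180/800-.5,170+(p[1]+.5)*135/600-.5)
g=lambda p:(200+(p[0]+.5)/4-.5,135+(p[1]+.5)/4-.5)
F=[(-.018,.0125),(-.0105,.040),(0,-.0095),(.020,.015)]
H={0:[(262,97),(269,60),(285,118),(308,90)],1:[(278,182),(287,142),(303,197),(326,165)],2:[(291,278),(304,238),(320,299),(351,265)]}
T=[(235,216),(438,224),(641,230)]
def pts(p):
    x,y,a,z=p;R=np.array([[np.cos(a),-np.sin(a)],[np.sin(a),np.cos(a)]])
    w=lambda X,Y,Z:np.r_[R@[X,Y]+[x,y],Z]
    r=[]
    for i,Y in enumerate((.125,0,-.125)):
        for (X,Z),q in zip(F,H[i]): r+=list(proj(s,w(-.055+X,Y,z+Z))[0]-g(q))
        r+=list(proj(c,w(-.055-.0225,Y,z+.008))[0]-f(T[i]))
    for Y,q in ((.195-.0125,(140,97)),(-.195+.0125,(740,109))): r+=[(proj(c,w(-.003,Y,.19))[0]-f(q))[1]]
    return np.array(r)
r=least_squares(pts,[.66,.17,-.05,.13],loss='soft_l1')
print(r.x[:2],np.degrees(r.x[2]),r.x[3]);print(np.round(pts(r.x),1).tolist())
x,y,a,z=r.x
for Y in(.125,0,-.125): print(x-.055*np.cos(a)-Y*np.sin(a),y-.055*np.sin(a)+Y*np.cos(a),z)
E
python3 st.py
```

```text
[0.66686885 0.16924315] -2.9418276849151903 0.16024247589691115
[-0.5, -0.8, -0.1, 0.3, -0.2, -0.1, 0.3, -0.5, 0.1, 0.2, -0.8, -1.4, -0.7, -0.0, -0.6, 1.0, 0.5, 1.2, 0.0, -0.3, 0.3, -0.8, -0.3, 0.1, 0.1, 0.4, -0.2, 0.6, -0.0, -0.4, -1.7, -0.6]
0.618356582710825 0.2969011356966079 0.16024247589691115
0.6119413299055929 0.17206586611527142 0.16024247589691115
0.6055260771003608 0.047230596533934896 0.16024247589691115
```

```bash
python3 -m inch '[[4,-4,0,-7,7.5],[8,-8,0,-9.7,7.5],[12,-12,0,-9.7,7.5],[16,-16,0,-9.7,7.5],[19,-20,0,-9.7,7.5],[22,-24,0,-9.7,7.5],[25.7,-28,0,-9.7,7.5],[25.7,-30.8,-2,-9.7,7.5],[25.7,-30.8,-3,-9.7,7.5],[25.7,-30.8,-3,-9.7,7.5]]'
```

```text
time_s: 1.13
position: [0.4305, 0.2904, 0.1924]
tcp_rot: [[-0.901, 0.434, 0.001], [0.434, 0.901, -0.0], [-0.001, 0.0, -1.0]]
force: [0.3, -0.6, -0.3]
opening: 0.862
grasp_force: 0.0
```

```bash
python3 -m inch '[[-0.2,0.2,-3,0,7.5],[-0.2,0.2,-6,0,7.5],[-0.2,0.2,-9,0,7.5],[-0.2,0.2,-10.4,0,7.5],[-0.2,0.2,-10.4,0,7.5],[-0.2,0.2,-10.4,0,4.5],[-0.2,0.2,-10.4,0,4.5],[-0.2,0.2,-10.4,0,4.5],[-0.2,0.2,-10.4,0,4.5],[-0.2,0.2,-10.4,0,4.5]]'
python3 - <<'E'
from h import *
s=cams.capture('side')['image'];t=cams.capture('top')['image']
a=cv2.resize(s[130:290,170:330],(600,600),interpolation=cv2.INTER_CUBIC)
cv2.imwrite('pics/g1.png',a)
E
```

```text
time_s: 1.97
position: [0.427, 0.2946, 0.0897]
tcp_rot: [[-0.902, 0.432, 0.001], [0.432, 0.902, -0.001], [-0.001, -0.0, -1.0]]
force: [-1.1, -2.5, 3.7]
opening: 0.584
grasp_force: 30.0
```

View pics/g1.png

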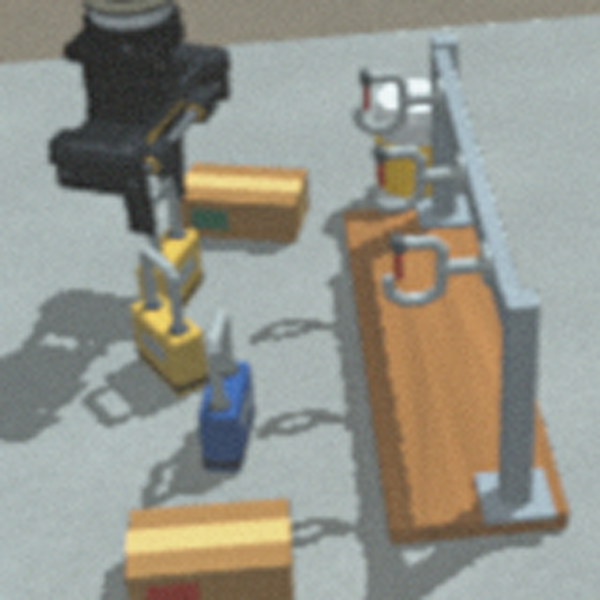

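```bash
python3 -m inch '[[0,0,2,0,4.5],[0,0,5,0,4.5],[0,0,7.3,0,4.5],[3,0.2,7.3,7,4.5],[6,0.4,7.3,14,4.5],[9,0.5,7.3,20,4.5],[12,0.5,7.3,22.7,4.5],[13.1,0.5,7.3,22.7,4.5],[13.1,0.5,7.3,22.7,4.5],[13.1,0.5,7.3,22.7,4.5]]'
python3 - <<'E'
from h import *
s=cams.capture('side')['image']
cv2.imwrite('pics/g2.png',cv2.resize(s[120:220,210:350],(784,560),interpolation=cv2.INTER_CUBIC))
E
```

```text
time_s: 2.9
position: [0.5568, 0.2994, 0.16]
tcp_rot: [[-0.999, 0.053, -0.004], [0.053, 0.999, -0.001], [0.004, -0.001, -1.0]]
force: [-0.9, -0.0, -5.8]
opening: 0.585
grasp_force: 30.0
```

View pics/g2.png

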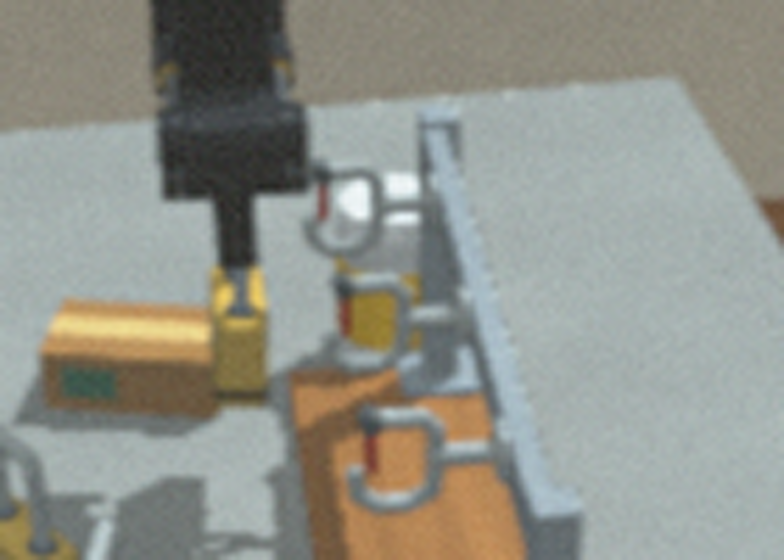

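```bash
python3 - <<'E'
from h import *
s=cams.capture('side')
k=lambda P:(proj(s,P)+.5-[210,120])*5.6-.5
x,y,z=.5568,.2994,.160
print('tip',k([[x,y-.03,z],[x,y+.03,z]]).round(0).tolist())
print('lock bottom front/back edges',k([[x-.015,y-.035,z+.02-.11],[x+.015,y-.035,z+.02-.11],[x-.015,y-.035,z+.02-.054],[x+.015,y-.035,z+.02-.054]]).round(0).tolist())
hx,hy,hz=.6184,.2969,.160
print('nose top,hinge,bowl bot,spine',k([[hx-.018,hy,hz+.0125],[hx-.0105,hy,hz+.0375],[hx,hy,hz-.0095],[hx+.02,hy,hz+.015]]).round(0).tolist())
E
```

```text
tip [[237.0, 268.0], [225.0, 217.0]]
lock bottom front/back edges [[220.0, 415.0], [273.0, 410.0], [214.0, 330.0], [268.0, 324.0]]
nose top,hinge,bowl bot,spine [[309.0, 217.0], [321.0, 175.0], [342.0, 249.0], [377.0, 207.0]]
```

```bash
python3 - <<'E'
from h import *
s=cams.capture('side')
m=mask(s['image'],[15,90,25],[35,255,255]); m[:, :245]=0;m[:,261:]=0;m[:165]=0;m[196:]=0
ys,xs=np.nonzero(m);print(xs.min(),xs.max(),ys.min(),ys.max(),len(xs))
print((s['image'][160:198,252]).tolist())
for dz in (0,.004,.008,.012):
  q=proj(s,box(.5568,.2994,np.radians(-2.9),(.03,.07,.056),.16+.02-.11+dz));print(dz,q.min(0).round(1),q.max(0).round(1))
E
```

```text
245 256 168 193 223
[[42, 43, 44], [46, 46, 49], [51, 53, 53], [51, 54, 56], [46, 49, 44], [50, 52, 49], [49, 53, 49], [65, 62, 64], [101, 103, 93], [115, 113, 106], [111, 114, 106], [114, 115, 109], [113, 114, 107], [112, 113, 106], [115, 113, 101], [108, 103, 93], [93, 118, 125], [92, 167, 190], [75, 148, 170], [75, 125, 143], [67, 112, 126], [69, 115, 130], [72, 115, 129], [58, 109, 126], [67, 113, 127], [71, 113, 129], [68, 114, 130], [65, 114, 128], [67, 112, 126], [62, 95, 107], [52, 68, 77], [57, 87, 94], [101, 127, 128], [160, 166, 160], [176, 178, 166], [174, 176, 163], [174, 178, 169], [175, 177, 165]]
0 [246.1 166.6] [257.8 193.7]
0.004 [246.1 165.6] [257.7 192.6]
0.008 [246.  164.5] [257.7 191.5]
0.012 [245.9 163.3] [257.6 190.5]
```

```bash
python3 -m inch '[[2,-0.1,0.1,0,4.5],[3.2,-0.15,0.2,0,4.5],[4.0,-0.2,0.2,0,4.5],[4.6,-0.22,0.2,0,4.5],[5.2,-0.25,0.2,0,4.5],[5.2,-0.25,0.2,0,4.5]]'; python3 -m inch '[[0.4,0,0,0,4.5],[0.8,0,0,0,4.5],[1.0,-0.05,0,0,4.5],[1.0,-0.05,0,0,4.5]]'
```

```text
time_s: 3.55
position: [0.6072, 0.2972, 0.1615]
tcp_rot: [[-0.999, 0.052, -0.007], [0.052, 0.999, -0.001], [0.007, -0.001, -1.0]]
force: [-1.4, 0.4, -13.1]
opening: 0.584
grasp_force: 30.0
time_s: 3.88
position: [0.6171, 0.2968, 0.1618]
tcp_rot: [[-0.999, 0.051, -0.006], [0.051, 0.999, -0.001], [0.006, -0.001, -1.0]]
force: [-3.5, 0.6, -9.3]
opening: 0.582
grasp_force: 30.0
```

```bash
python3 - <<'E'
from h import *
s=cams.capture('side')['image']
cv2.imwrite('pics/g3.png',cv2.resize(s[130:200,235:325],(720,560),interpolation=cv2.INTER_CUBIC))
E
```

```text
(no output)
```

View pics/g3.png

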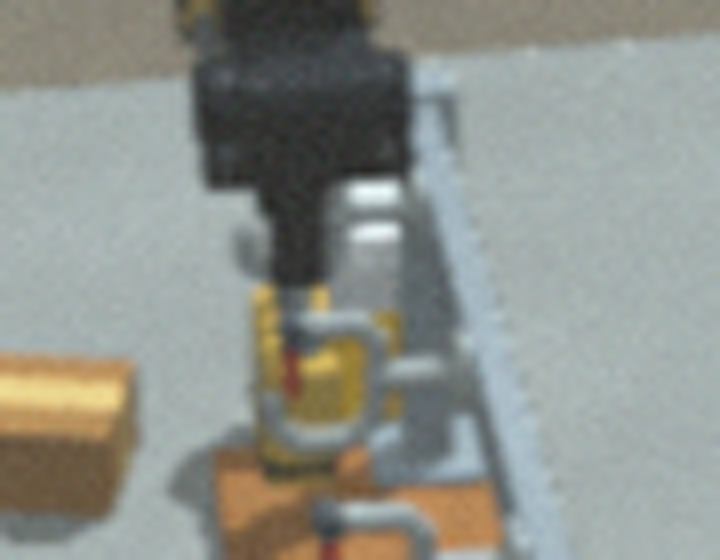

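```bash
python3 -m inch '[[0,0,-0.6,0,4.5],[0,0,-1.2,0,4.5],[0,0,-1.6,0,4.5],[0,0,-1.6,0,4.5]]'; python3 -m inch '[[0,0,-0.3,0,4.5],[0,0,-0.6,0,4.5],[0,0,-0.6,0,4.5]]'
```

```text
time_s: 4.27
position: [0.6212, 0.2967, 0.147]
tcp_rot: [[-0.999, 0.052, 0.003], [0.052, 0.999, -0.0], [-0.003, 0.0, -1.0]]
force: [0.9, 0.8, -5.4]
opening: 0.587
grasp_force: 30.0
time_s: 4.52
position: [0.6207, 0.2967, 0.1415]
tcp_rot: [[-0.999, 0.052, 0.001], [0.052, 0.999, 0.0], [-0.001, 0.0, -1.0]]
force: [-0.3, 0.1, -6.0]
opening: 0.584
grasp_force: 30.0
```

```bash
python3 -m inch '[[0,0,-0.15,0,4.5],[0,0,-0.3,0,4.5],[0,0,-0.3,0,4.5]]'; python3 -m inch '[[0,0,-0.15,0,4.5],[0,0,-0.3,0,4.5],[0,0,-0.3,0,4.5]]'
```

```text
time_s: 4.77
position: [0.6208, 0.2969, 0.1403]
tcp_rot: [[-0.999, 0.052, 0.002], [0.052, 0.999, 0.0], [-0.002, 0.0, -1.0]]
force: [-1.8, -0.9, 2.4]
opening: 0.586
grasp_force: 30.0
time_s: 5.02
position: [0.6211, 0.2969, 0.1398]
tcp_rot: [[-0.999, 0.052, 0.004], [0.052, 0.999, 0.0], [-0.004, 0.001, -1.0]]
force: [-4.8, -3.2, 12.4]
opening: 0.587
grasp_force: 30.0
```

```bash
python3 -m inch '[[0,0,0.3,0,4.5],[0,0,0.3,0,7.5],[0,0,0.3,0,7.5],[0,0,0.3,0,7.5],[0,0,0.3,0,7.5],[0,0,3,0,7.5],[0,0,6,0,7.5],[0,0,8,0,7.5],[0,0,8,0,7.5]]'
python3 - <<'E'
from h import *
s=cams.capture('side')['image']
cv2.imwrite('pics/g4.png',cv2.resize(s[120:200,235:335],(700,560),interpolation=cv2.INTER_CUBIC))
E
```

```text
time_s: 5.77
position: [0.6233, 0.298, 0.221]
tcp_rot: [[-0.999, 0.052, 0.01], [0.052, 0.999, 0.003], [-0.01, 0.004, -1.0]]
force: [0.8, 0.3, 0.5]
opening: 0.858
grasp_force: 0.0
```

View pics/g4.png

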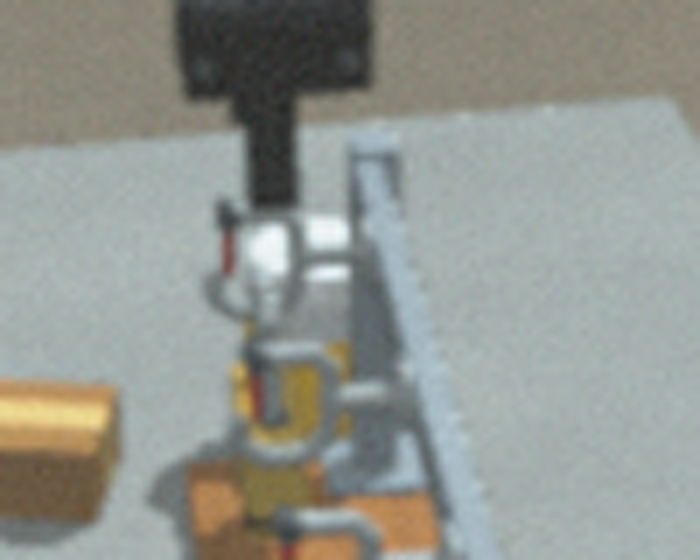

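```bash
python3 -m inch '[[-3,-1.5,1,7,7.5],[-6.5,-3.5,1,14,7.5],[-10,-5.5,1,21,7.5],[-13.5,-7.5,0,28,7.5],[-17,-9,-1,30.9,7.5],[-19.6,-10.5,-3,30.9,7.5],[-19.6,-10.5,-5,30.9,7.5],[-19.6,-10.5,-5,30.9,7.5]]'
```

```text
time_s: 6.48
position: [0.4186, 0.1905, 0.162]
tcp_rot: [[-0.884, -0.468, -0.01], [-0.468, 0.884, -0.002], [0.01, 0.003, -1.0]]
force: [-0.4, 0.6, -0.2]
opening: 0.861
grasp_force: 0.0
```

```bash
python3 -m inch '[[0,0,0,0,7.5],[0,0,-3,0,7.5],[0,0,-6,0,7.5],[0,0,-7.7,0,7.5],[0,0,-7.7,0,7.5],[0,0,-7.7,0,4.5],[0,0,-7.7,0,4.5],[0,0,-7.7,0,4.5],[0,0,-7.7,0,4.5],[0,0,-7.7,0,4.5]]'
```

```text
time_s: 7.32
position: [0.4253, 0.1919, 0.0897]
tcp_rot: [[-0.883, -0.469, 0.004], [-0.469, 0.883, 0.0], [-0.003, -0.002, -1.0]]
force: [0.4, -1.5, 1.4]
opening: 0.585
grasp_force: 30.0
```

```bash
python3 -m inch '[[0,0,2.5,0,4.5],[0,0,5.5,0,4.5],[0,0,7.4,-3,4.5],[2,-0.4,7.4,-10,4.5],[4,-0.8,7.4,-17,4.5],[6.5,-1.2,7.4,-24,4.5],[9.5,-1.6,7.4,-30.9,4.5],[12,-1.7,7.4,-30.9,4.5],[12.7,-1.7,7.4,-30.9,4.5],[12.7,-1.7,7.4,-30.9,4.5]]'; python3 -m inch '[[0,0,0,0,4.5],[2,-0.1,0,0,4.5],[3.2,-0.15,0,0,4.5],[4.0,-0.2,0,0,4.5],[4.6,-0.22,0,0,4.5],[5.2,-0.25,0,0,4.5],[5.6,-0.28,0,0,4.5],[6,-0.3,0,0,4.5],[6.1,-0.3,0,0,4.5],[6.1,-0.3,0,0,4.5]]'
```

```text
time_s: 8.15
position: [0.5531, 0.1745, 0.1623]
tcp_rot: [[-0.999, 0.053, 0.002], [0.053, 0.999, 0.0], [-0.002, 0.0, -1.0]]
force: [-0.8, 1.3, -5.0]
opening: 0.586
grasp_force: 30.0
time_s: 8.98
position: [0.609, 0.1719, 0.1609]
tcp_rot: [[-0.999, 0.052, -0.007], [0.052, 0.999, -0.0], [0.007, -0.001, -1.0]]
force: [-4.0, 0.0, -8.1]
opening: 0.586
grasp_force: 30.0
```

```bash
python3 -m inch '[[0.1,0,-0.6,0,4.5],[0.1,0,-1.2,0,4.5],[0.1,0,-1.8,0,4.5],[0.1,0,-2.0,0,4.5],[0.1,0,-2.2,0,4.5],[0.1,0,-2.2,0,4.5]]'
```

```text
time_s: 9.48
position: [0.6142, 0.1718, 0.1407]
tcp_rot: [[-0.999, 0.052, 0.002], [0.052, 0.999, 0.0], [-0.002, 0.0, -1.0]]
force: [-0.2, -0.1, -5.2]
opening: 0.58
grasp_force: 30.0
```

```bash
python3 -m inch '[[0,0,-0.1,0,4.5],[0,0,-0.2,0,4.5],[0,0,-0.3,0,4.5],[0,0,-0.3,0,4.5]]'
```

```text
time_s: 9.82
position: [0.6139, 0.1719, 0.1386]
tcp_rot: [[-0.999, 0.052, 0.002], [0.052, 0.999, 0.0], [-0.002, 0.0, -1.0]]
force: [-0.2, -0.7, 0.3]
opening: 0.58
grasp_force: 30.0
```

```bash
python3 -m inch '[[0,0,0,0,7.5],[0,0,0,0,7.5],[0,0,0,0,7.5],[0,0,0,0,7.5],[0,0,3,0,7.5],[0,0,6,0,7.5],[0,0,8,0,7.5],[0,0,8,0,7.5],[0,0,8,0,7.5]]'
python3 - <<'E'
from h import *
s=cams.capture('side')['image']
cv2.imwrite('pics/g5.png',cv2.resize(s[130:220,235:335],(622,560),interpolation=cv2.INTER_CUBIC))
E
```

```text
time_s: 10.57
position: [0.6138, 0.172, 0.2191]
tcp_rot: [[-0.999, 0.052, 0.003], [0.052, 0.999, 0.0], [-0.003, 0.001, -1.0]]
force: [0.2, -0.3, -0.8]
opening: 0.858
grasp_force: 0.0
```

View pics/g5.png

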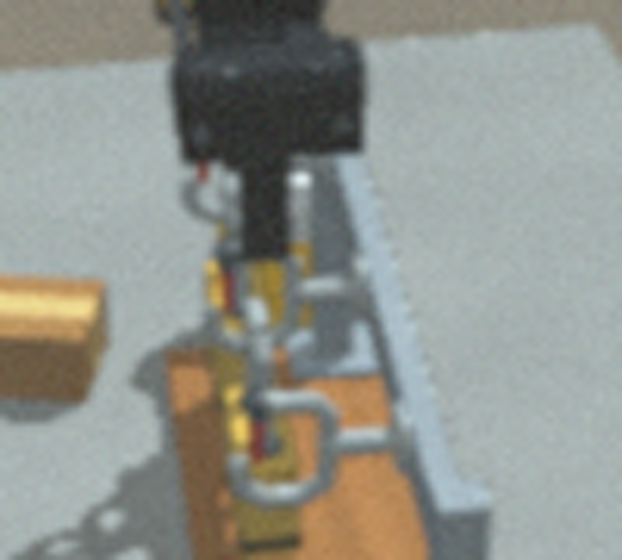

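```bash
python3 -m inch '[[-3,-1.6,1,-5,7.5],[-6.5,-3.4,1,-10.7,7.5],[-10,-5.2,0,-10.7,7.5],[-13,-7,-2,-10.7,7.5],[-15,-7.9,-5,-10.7,7.5],[-15,-7.9,-5.3,-10.7,7.5],[-15,-7.9,-5.3,-10.7,7.5]]';python3 -m inch '[[0,0,0,0,7.5],[0,0,-3,0,7.5],[0,0,-6,0,7.5],[0,0,-7.6,0,7.5],[0,0,-7.6,0,7.5],[0,0,-7.6,0,4.5],[0,0,-7.6,0,4.5],[0,0,-7.6,0,4.5],[0,0,-7.6,0,4.5],[0,0,-7.6,0,4.5]]'
```

```text
time_s: 11.2
position: [0.4594, 0.0926, 0.162]
tcp_rot: [[-0.971, 0.238, -0.008], [0.238, 0.971, 0.0], [0.008, -0.001, -1.0]]
force: [0.8, 0.0, 0.7]
opening: 0.863
grasp_force: 0.0
time_s: 12.03
position: [0.464, 0.0931, 0.0897]
tcp_rot: [[-0.972, 0.237, 0.003], [0.237, 0.972, 0.0], [-0.003, 0.001, -1.0]]
force: [1.0, 1.4, 2.5]
opening: 0.58
grasp_force: 30.0
```

```bash
python3 -m inch '[[0,0,2.5,0,4.5],[0,0,5.5,0,4.5],[0,0,7.4,0,4.5],[2,-1.5,7.4,5,4.5],[5,-3,7.4,10.7,4.5],[7.5,-4.3,7.4,10.7,4.5],[8.1,-4.3,7.4,10.7,4.5],[8.1,-4.3,7.4,10.7,4.5],[8.1,-4.3,7.4,10.7,4.5]]'; python3 -m inch '[[0,0,0,0,4.5],[2,-0.1,0,0,4.5],[3.2,-0.15,0,0,4.5],[4.0,-0.2,0,0,4.5],[4.6,-0.22,0,0,4.5],[5.2,-0.25,0,0,4.5],[5.6,-0.28,0,0,4.5],[6,-0.3,0,0,4.5],[6.2,-0.3,0,0,4.5],[6.2,-0.3,0,0,4.5]]'
```

```text
time_s: 12.78
position: [0.5422, 0.0499, 0.1617]
tcp_rot: [[-0.999, 0.053, -0.004], [0.053, 0.999, 0.001], [0.004, 0.0, -1.0]]
force: [-1.3, 0.1, -5.3]
opening: 0.582
grasp_force: 30.0
time_s: 13.62
position: [0.6024, 0.0475, 0.1606]
tcp_rot: [[-0.999, 0.051, -0.008], [0.051, 0.999, 0.001], [0.008, 0.0, -1.0]]
force: [-3.1, 0.4, -9.9]
opening: 0.592
grasp_force: 30.0
```

```bash
python3 -m inch '[[0.1,0,-0.6,0,4.5],[0.1,0,-1.2,0,4.5],[0.1,0,-1.8,0,4.5],[0.1,0,-2.1,0,4.5],[0.1,0,-2.3,0,4.5],[0.1,0,-2.4,0,4.5],[0.1,0,-2.4,0,4.5]]'
```

```text
time_s: 14.2
position: [0.6082, 0.0467, 0.1393]
tcp_rot: [[-0.999, 0.052, 0.003], [0.052, 0.999, -0.0], [-0.003, -0.0, -1.0]]
force: [0.0, 0.3, -4.0]
opening: 0.585
grasp_force: 30.0
```

```bash
python3 -m inch '[[0,0,-0.1,0,4.5],[0,0,-0.1,0,7.5],[0,0,-0.1,0,7.5],[0,0,-0.1,0,7.5],[0,0,-0.1,0,7.5],[0,0,3,0,7.5],[0,0,6,0,7.5],[0,0,9,0,7.5],[-3,3,10,0,7.5]]'; python3 -m inch '[[-4,4,0,0,8.7],[-8,8,0,0,8.7],[-10,12,0,0,8.7],[-10,12,0,0,8.7],[-10,12,0,0,8.7]]'
python3 - <<'E'
from h import *
s=cams.capture('side')['image'];c=cams.capture('top')
cv2.imwrite('pics/g6.png',cv2.resize(np.vstack([s[130:280,150:400],c['image'][160:310,120:370]]),(500,600),interpolation=cv2.INTER_CUBIC))
m=blobs(c,'cart')
cv2.imwrite('pics/top1.png',c['image'])
for r in ((125,172,228,285),(286,322,245,300),(324,368,250,305),(378,420,232,290)):
    q=np.zeros_like(m);q[r[2]:r[3],r[0]:r[1]]=m[r[2]:r[3],r[0]:r[1]];k=max(comps(q,30,9999),key=lambda a:a.sum());print(np.round(fit(c,k,(.11,.066,.042)),4),(k>0).sum())
E
```

```text
time_s: 14.95
position: [0.5869, 0.0713, 0.2434]
tcp_rot: [[-0.998, 0.056, 0.017], [0.056, 0.998, -0.004], [-0.017, -0.003, -1.0]]
force: [0.9, 0.7, 0.6]
opening: 0.857
grasp_force: 0.0
time_s: 15.37
position: [0.4735, 0.1995, 0.2382]
tcp_rot: [[-0.999, 0.047, -0.003], [0.047, 0.999, 0.002], [0.004, 0.002, -1.0]]
force: [0.0, -0.7, 0.7]
opening: 0.994
grasp_force: 0.0
[  0.5004   0.4135 -16.8395   0.0289] 886
[ 0.4432 -0.0513 -3.0157  0.0426] 861
[ 0.4247 -0.1723 15.794   0.0369] 882
[  0.4702  -0.3364 -14.1428   0.0334] 928
```

View pics/g6.png

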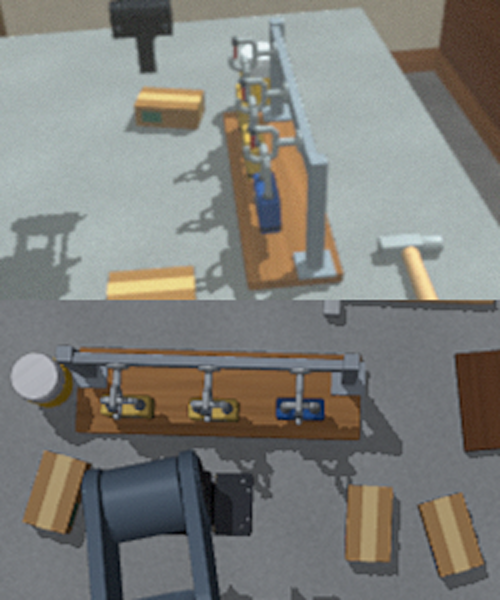

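```bash
python3 -m inch '[[-0.5,-4,0,0,8.7],[-1,-8,0,0,8.7],[-1.5,-12,0,0,8.7],[-2,-16,-2,0,8.7],[-2.5,-19,-5,0,8.7],[-3,-22,-8,0,8.7],[-3.5,-24.9,-11,0,8.7],[-3.5,-24.9,-13.8,0,8.7],[-3.5,-24.9,-13.8,0,8.7],[-3.5,-24.9,-13.8,0,8.7]]'
```

```text
time_s: 16.3
position: [0.4427, -0.0546, 0.0989]
tcp_rot: [[-0.998, 0.055, -0.004], [0.055, 0.998, 0.002], [0.004, 0.001, -1.0]]
force: [-0.6, 0.3, 0.4]
opening: 0.998
grasp_force: 0.0
```

```bash
python3 -m inch '[[0.1,0.1,-3,0,8.7],[0.1,0.1,-6,0,8.7],[0.1,0.1,-8,0,8.7],[0.1,0.1,-8.8,0,8.7],[0.1,0.1,-8.8,0,8.7],[0.1,0.1,-8.8,0,6],[0.1,0.1,-8.8,0,6],[0.1,0.1,-8.8,0,6],[0.1,0.1,-8.8,0,6],[0.1,0.1,-8.8,0,6]]'
```

```text
time_s: 17.13
position: [0.4447, -0.0521, 0.0133]
tcp_rot: [[-0.999, 0.053, 0.002], [0.053, 0.999, 0.0], [-0.002, 0.0, -1.0]]
force: [0.6, 4.5, 8.7]
opening: 0.756
grasp_force: 30.0
```

```bash
python3 -m inch '[[0,0,2,0,6],[0,0,5,0,6],[2,-2,8,3,6],[5,-5,10,6.6,6],[8,-8,10,6.6,6],[11,-11,10,6.6,6],[14,-14,10,6.6,6],[16.5,-17,10,6.6,6],[18.2,-19.5,9,6.6,6],[18.2,-19.5,7,6.6,6]]';  python3 -m inch '[[0,0,0,0,6],[0,0,0,0,6],[0,0,0,0,6]]'
```

```text
time_s: 17.97
position: [0.6339, -0.2568, 0.0852]
tcp_rot: [[-0.998, -0.06, 0.015], [-0.061, 0.998, -0.012], [-0.014, -0.013, -1.0]]
force: [2.1, -0.8, -2.4]
opening: 0.76
grasp_force: 30.0
time_s: 18.22
position: [0.6251, -0.2465, 0.0818]
tcp_rot: [[-0.998, -0.064, -0.002], [-0.064, 0.998, 0.001], [0.002, 0.001, -1.0]]
force: [-0.4, -0.4, -3.5]
opening: 0.759
grasp_force: 30.0
```

```bash
python3 -m inch '[[0.15,0,-2,0,6],[0.15,0,-3.5,0,6],[0.15,0,-4.3,0,6],[0.15,0,-4.7,0,6],[0.15,0,-4.8,0,6],[0.15,0,-4.8,0,6]]'
```

```text
time_s: 18.72
position: [0.6281, -0.2473, 0.0348]
tcp_rot: [[-0.998, -0.064, 0.001], [-0.064, 0.998, -0.0], [-0.001, -0.001, -1.0]]
force: [-0.2, -0.5, -3.1]
opening: 0.758
grasp_force: 30.0
```

```bash
python3 -m inch '[[-0.1,0.05,-0.1,0,6],[-0.1,0.05,-0.2,0,6],[-0.1,0.05,-0.2,0,6]]'
```

```text
time_s: 18.97
position: [0.6273, -0.2472, 0.0334]
tcp_rot: [[-0.998, -0.063, 0.001], [-0.063, 0.998, -0.001], [-0.001, -0.001, -1.0]]
force: [-0.7, 0.1, 1.0]
opening: 0.758
grasp_force: 30.0
```

```bash
python3 -m inch '[[0,0,0,0,7.6],[0,0,0,0,7.6],[0,0,0,0,7.6],[0,0,3,0,7.6],[-2,0.8,6.5,4,8.2],[-6,2.2,9,8,8.7],[-10,3.7,9,11.8,8.7],[-14,5.2,9,11.8,8.7],[-18,6.7,9,11.8,8.7],[-20.2,7.5,9,11.8,8.7]]'; python3 -m inch '[[0,0,0,0,8.7],[0,0,0,0,8.7],[0,0,0,0,8.7]]'
cat > chk.py <<'E'
import sys
from h import *
n=int(sys.argv[1]); c=cams.capture('top'); cv2.imwrite(f'pics/k{n}.png',c['image'])
m=blobs(c,'cart')
def near(x,y,z,R=26):
    u,v=proj(c,[x,y,z])[0].astype(int); q=np.zeros_like(m); q[v-R:v+R,u-R:u+R]=m[v-R:v+R,u-R:u+R]; return q
# column top: tape+cardboard are brighter than riser
br=mask(c['image'],[8,60,95],[30,255,255])
u,v=proj(c,[.6251,-.2469,.02+.042*n])[0].astype(int); q=np.zeros_like(m); q[v-25:v+25,u-25:u+25]=br[v-25:v+25,u-25:u+25]
k=max(comps(q,30,9999),key=lambda a:a.sum()); print('col top',np.round(fit(c,k,(.11,.066,.001),.02+.042*n-.001),4),(k>0).sum())
for x,y in ((.5004,.4132),(.4248,-.1723),(.4702,-.3366)):
    try:
        k=max(comps(near(x,y,.042),300,9999),key=lambda a:a.sum()); print(np.round(fit(c,k,(.11,.066,.042)),4),(k>0).sum())
    except Exception as e: print('none')
E
python3 chk.py 1
```

```text
time_s: 19.8
position: [0.4218, -0.1703, 0.1226]
tcp_rot: [[-0.964, -0.266, -0.001], [-0.266, 0.964, 0.001], [0.001, 0.001, -1.0]]
force: [0.0, -0.2, -1.5]
opening: 0.997
grasp_force: 0.0
time_s: 20.05
position: [0.4263, -0.1731, 0.1227]
tcp_rot: [[-0.964, -0.266, 0.003], [-0.266, 0.964, -0.002], [-0.002, -0.003, -1.0]]
force: [0.7, -0.2, 0.1]
opening: 0.996
grasp_force: 0.0
col top [ 0.6253 -0.2475  2.2624  0.0638] 861
[  0.501    0.4133 -17.3435   0.0223] 909
none
[  0.4714  -0.337  -13.2343   0.1037] 839
```

```bash
python3 -m inch '[[-0.1,0,-4,0,8.7],[-0.1,0,-7,0,8.7],[-0.1,0,-10,0,8.7],[-0.1,0,-10.9,0,8.7],[-0.1,0,-10.9,0,8.7],[-0.1,0,-10.9,0,6],[-0.1,0,-10.9,0,6],[-0.1,0,-10.9,0,6],[-0.1,0,-10.9,0,6],[-0.1,0,-10.9,0,6]]'
```

```text
time_s: 20.93
position: [0.4244, -0.1722, 0.0144]
tcp_rot: [[-0.964, -0.266, 0.002], [-0.266, 0.964, -0.001], [-0.002, -0.002, -1.0]]
force: [0.1, 1.4, 6.2]
opening: 0.755
grasp_force: 30.0
```

```bash
python3 -m inch '[[0,0,3,0,6],[0,0,6,0,6],[1,-0.4,9,-4,6],[4,-1.5,11,-8,6],[8,-3,11,-11.7,6],[12,-4.5,11,-11.7,6],[16,-6,11,-11.7,6],[19,-7.1,11,-11.7,6],[20.1,-7.5,11,-11.7,6],[20.1,-7.5,11,-11.7,6]]';  python3 -m inch '[[0,0,-1,0,6],[0,0,-2,0,6],[0,0,-3,0,6],[0,0,-3.8,0,6],[0,0,-4.2,0,6],[0,0,-4.2,0,6],[0,0,-4.2,0,6]]'
```

```text
time_s: 21.77
position: [0.628, -0.2485, 0.1231]
tcp_rot: [[-0.998, -0.065, 0.004], [-0.066, 0.998, -0.002], [-0.004, -0.003, -1.0]]
force: [0.2, 0.8, -3.1]
opening: 0.757
grasp_force: 30.0
time_s: 22.35
position: [0.6244, -0.2468, 0.0807]
tcp_rot: [[-0.998, -0.065, -0.001], [-0.065, 0.998, 0.0], [0.001, 0.0, -1.0]]
force: [-0.0, 0.4, -3.1]
opening: 0.759
grasp_force: 30.0
```

```bash
python3 -m inch '[[0.05,0,-0.2,0,6],[0.05,0,-0.35,0,6],[0.05,0,-0.45,0,6],[0.05,0,-0.45,0,6]]'
```

```text
time_s: 22.68
position: [0.6253, -0.247, 0.0767]
tcp_rot: [[-0.998, -0.065, 0.0], [-0.065, 0.998, -0.0], [-0.0, -0.0, -1.0]]
force: [0.0, 0.6, -2.8]
opening: 0.755
grasp_force: 30.0
```

```bash
python3 -m inch '[[0,0,-0.1,0,6],[0,0,-0.15,0,6],[0,0,-0.15,0,6]]'
```

```text
time_s: 22.93
position: [0.6254, -0.247, 0.0764]
tcp_rot: [[-0.998, -0.065, 0.0], [-0.065, 0.998, -0.0], [-0.0, -0.001, -1.0]]
force: [-2.8, 1.2, 4.5]
opening: 0.757
grasp_force: 30.0
```

```bash
python3 -m inch '[[0,0,0.1,0,7.6],[0,0,0.1,0,7.6],[0,0,0.1,0,7.6],[0,0,3,0,7.6],[-2,-0.9,6,-5,8.2],[-5,-2.7,7,-10,8.7],[-8,-4.5,6,-15,8.7],[-11,-6.5,5,-17.7,8.7],[-14,-8.2,5,-17.7,8.7],[-15.5,-8.95,4.7,-17.7,8.7]]'; python3 -m inch '[[0,0,0,0,8.7],[0,0,0,0,8.7],[0,0,0,0,8.7]]'; python3 chk.py 2
```

```text
time_s: 23.77
position: [0.4673, -0.3382, 0.1219]
tcp_rot: [[-0.97, 0.244, -0.001], [0.244, 0.97, -0.0], [0.001, -0.001, -1.0]]
force: [0.1, 0.0, 0.3]
opening: 0.997
grasp_force: 0.0
time_s: 24.02
position: [0.4712, -0.3367, 0.1223]
tcp_rot: [[-0.97, 0.242, 0.001], [0.242, 0.97, -0.001], [-0.001, -0.0, -1.0]]
force: [1.0, 0.3, 0.3]
opening: 0.998
grasp_force: 0.0
col top [ 0.6246 -0.2467  2.7083  0.0696] 907
[  0.5004   0.4136 -16.9545   0.0285] 910
none
none
```

```bash
python3 - <<'E'
from h import *
s=cams.capture('side'); m=mask(s['image'],[8,55,40],[32,255,255])
R=np.zeros_like(m); cv2.fillConvexPoly(R,cv2.convexHull(proj(s,box(.4705,-.3366,np.radians(-14),(.11,.066,.042))).round().astype(np.int32)),255)
print((R>0).sum(),((m>0)&(R>0)).sum()); D=cv2.dilate(R,np.ones((21,21)))
print(((m>0)&(D>0)&(R==0)).sum())
E
```

```text
2497 1908
35
```

```bash
python3 -m inch '[[-0.05,0,-4,0,8.7],[-0.05,0,-7,0,8.7],[-0.05,0,-10,0,8.7],[-0.05,0,-10.9,0,8.7],[-0.05,0,-10.9,0,8.7],[-0.05,0,-10.9,0,6],[-0.05,0,-10.9,0,6],[-0.05,0,-10.9,0,6],[-0.05,0,-10.9,0,6],[-0.05,0,-10.9,0,6]]'
```

```text
time_s: 24.95
position: [0.4707, -0.3366, 0.0148]
tcp_rot: [[-0.97, 0.242, 0.002], [0.242, 0.97, -0.001], [-0.002, -0.001, -1.0]]
force: [1.2, 3.3, 6.1]
opening: 0.759
grasp_force: 30.0
```

```bash
python3 -m inch '[[0,0,3,0,6],[0,0,7,0,6],[0,0,11,5,6],[2,1,14,10,6],[5,2.9,15,15,6],[8,4.7,15,17.7,6],[11,6.4,15,17.7,6],[14,8.1,15,17.7,6],[15.45,9,15,17.7,6],[15.45,9,15,17.7,6]]';  python3 -m inch '[[0,0,-1,0,6],[0,0,-2,0,6],[0,0,-3,0,6],[0,0,-3.8,0,6],[0,0,-4.2,0,6],[0,0,-4.2,0,6],[0,0,-4.2,0,6]]'
```

```text
time_s: 25.78
position: [0.6274, -0.2438, 0.1632]
tcp_rot: [[-0.998, -0.069, 0.003], [-0.069, 0.998, -0.0], [-0.003, -0.0, -1.0]]
force: [-0.9, -0.8, -2.3]
opening: 0.755
grasp_force: 30.0
time_s: 26.37
position: [0.6239, -0.247, 0.1207]
tcp_rot: [[-0.998, -0.064, -0.0], [-0.064, 0.998, 0.0], [0.0, 0.0, -1.0]]
force: [0.2, -0.2, -2.2]
opening: 0.752
grasp_force: 30.0
```

```bash
python3 -m inch '[[0.1,0,-0.1,0,6],[0.1,0,-0.15,0,6],[0.1,0,-0.2,0,6],[0.1,0,-0.2,0,6]]'
```

```text
time_s: 26.7
position: [0.6254, -0.2465, 0.1192]
tcp_rot: [[-0.998, -0.065, 0.0], [-0.065, 0.998, -0.0], [-0.0, -0.0, -1.0]]
force: [-0.1, 0.4, -2.3]
opening: 0.754
grasp_force: 30.0
```

```bash
python3 -m inch '[[0,0,-0.1,0,6],[0,0,-0.15,0,6],[0,0,-0.15,0,6]]'
```

```text
time_s: 26.95
position: [0.6255, -0.2465, 0.1188]
tcp_rot: [[-0.998, -0.065, 0.001], [-0.065, 0.998, -0.0], [-0.001, -0.0, -1.0]]
force: [-1.7, 0.7, 3.9]
opening: 0.758
grasp_force: 30.0
```

```bash
python3 -m inch '[[0,0,0.1,0,7.6],[0,0,0.1,0,7.6],[0,0,0.1,0,7.6],[0,0,3,0,7.6],[-1,1,6.5,0,7.6],[-3,4,8,-4,8.7],[-6,7,8,-8,8.7],[-9,10,8,-12,8.7],[-12,13,8,-16,8.7],[-13,17,8,-20.7,8.7]]'; python3 -m inch '[[0,4,0,0,8.7],[0,8,0,0,8.7],[0,12,0,0,8.7],[0,16,0,0,8.7],[0,20,0,0,8.7],[0,24,0,0,8.7],[0,28,0,0,8.7],[0,28,0,0,8.7],[0,28,0,0,8.7]]'; python3 chk.py 3
```

```text
time_s: 27.78
position: [0.4917, -0.0773, 0.1974]
tcp_rot: [[-0.955, 0.298, -0.003], [0.298, 0.955, 0.0], [0.003, -0.001, -1.0]]
force: [1.4, 0.8, 0.7]
opening: 0.996
grasp_force: 0.0
time_s: 28.53
position: [0.4954, 0.2042, 0.1975]
tcp_rot: [[-0.958, 0.287, 0.001], [0.287, 0.958, -0.0], [-0.001, -0.0, -1.0]]
force: [0.3, -0.8, -0.1]
opening: 1.005
grasp_force: 0.0
col top [ 0.6237 -0.2466  3.5529  0.0854] 957
[  0.5006   0.4137 -16.9731   0.0529] 888
none
none
```

```bash
python3 -m inch '[[0.5,4,0,-0.3,8.7],[0.5,8,0,-0.3,8.7],[0.5,12,-2,-0.3,8.7],[0.5,16,-4,-0.3,8.7],[0.5,19,-7,-0.3,8.7],[0.5,20.9,-10,-0.3,8.7],[0.5,20.9,-10,-0.3,8.7],[0.5,20.9,-10,-0.3,8.7],[0.5,20.9,-10,-0.3,8.7]]'
```

```text
time_s: 29.33
position: [0.5017, 0.4093, 0.0978]
tcp_rot: [[-0.954, 0.299, -0.0], [0.299, 0.954, -0.001], [-0.0, -0.001, -1.0]]
force: [-0.3, 0.1, 0.3]
opening: 0.996
grasp_force: 0.0
```

```bash
python3 -m inch '[[0,0.1,-3,0,8.7],[0,0.1,-6,0,8.7],[0,0.1,-8,0,8.7],[0,0.1,-8.4,0,8.7],[0,0.1,-8.4,0,8.7]]'
```

```text
time_s: 29.75
position: [0.5017, 0.4104, 0.0146]
tcp_rot: [[-0.954, 0.299, 0.0], [0.299, 0.954, -0.0], [-0.0, -0.0, -1.0]]
force: [-0.6, -0.2, 0.3]
opening: 0.999
grasp_force: 0.0
```

```bash
python3 -m inch '[[0,0,0,0,6],[0,0,0,0,6],[0,0,0,0,6],[0,0,0,0,6],[0,0,0,0,6]]'
```

```text
time_s: 30.17
position: [0.5017, 0.4127, 0.0152]
tcp_rot: [[-0.955, 0.297, 0.003], [0.297, 0.955, 0.002], [-0.002, 0.002, -1.0]]
force: [0.2, -0.9, 4.6]
opening: 0.754
grasp_force: 30.0
```

```bash
python3 -m inch '[[0,0,4,0,6],[-0.5,-1,8,0,6],[-1,-3,12,0,6],[-1.5,-6,16,0,6],[-1.5,-10,18,0,6],[-1.5,-14,18,0,6],[-1.5,-18,18,0,6],[-1.5,-22,18,0,6],[-1.5,-26,18,0,6],[-1.5,-30,18,0,6]]'; python3 -m inch '[[0,-4,0,3,6],[0,-8,0,7,6],[0,-12,0,11,6],[0,-16,0,15,6],[0,-20,0,18,6],[0,-24,0,21,6],[3,-27,0,21,6],[6,-30,0,21,6],[9,-33,0,21,6],[12,-35.5,0,21,6]]'; python3 -m inch '[[0.9,-0.3,0,0,6],[0.9,-0.3,0,0,6],[0.9,-0.3,0,0,6],[0.9,-0.3,0,0,6]]'
```

```text
time_s: 31.0
position: [0.4847, 0.1143, 0.1937]
tcp_rot: [[-0.955, 0.296, -0.0], [0.296, 0.955, -0.0], [0.0, -0.0, -1.0]]
force: [1.0, -0.3, -2.3]
opening: 0.758
grasp_force: 30.0
time_s: 31.83
position: [0.6058, -0.2409, 0.1933]
tcp_rot: [[-0.998, -0.064, -0.001], [-0.064, 0.998, 0.0], [0.001, 0.001, -1.0]]
force: [0.9, 0.2, -2.2]
opening: 0.757
grasp_force: 30.0
time_s: 32.17
position: [0.613, -0.2406, 0.1927]
tcp_rot: [[-0.998, -0.066, -0.003], [-0.066, 0.998, 0.002], [0.003, 0.002, -1.0]]
force: [-1.1, 1.0, -1.4]
opening: 0.754
grasp_force: 30.0
```

Now dx ≈ +1.25, dy ≈ −0.6, dz −3.1.

```bash
python3 -m inch '[[0.7,-0.4,0,0,6],[1.25,-0.6,-0.5,0,6],[1.25,-0.6,-1.5,0,6],[1.25,-0.6,-2.3,0,6],[1.25,-0.6,-2.7,0,6],[1.25,-0.6,-2.7,0,6],[1.25,-0.6,-2.7,0,6]]'
```

```text
time_s: 32.75
position: [0.6266, -0.2478, 0.1657]
tcp_rot: [[-0.998, -0.065, -0.002], [-0.065, 0.998, 0.001], [0.002, 0.001, -1.0]]
force: [0.6, -0.1, -2.9]
opening: 0.753
grasp_force: 30.0
```

```bash
python3 -m inch '[[0,0.05,-0.2,0,6],[0,0.05,-0.35,0,6],[0,0.05,-0.4,0,6],[0,0.05,-0.4,0,6]]'; python3 -m inch '[[0,0,-0.05,0,6],[0,0,-0.1,0,6],[0,0,-0.1,0,6]]'
```

```text
time_s: 33.08
position: [0.6272, -0.2476, 0.1627]
tcp_rot: [[-0.998, -0.065, 0.0], [-0.065, 0.998, -0.0], [-0.0, -0.0, -1.0]]
force: [-0.8, -0.3, -1.9]
opening: 0.75
grasp_force: 30.0
time_s: 33.33
position: [0.6272, -0.2476, 0.1616]
tcp_rot: [[-0.998, -0.065, 0.0], [-0.065, 0.998, -0.0], [-0.0, -0.0, -1.0]]
force: [0.0, -0.5, -2.7]
opening: 0.756
grasp_force: 30.0
```

```bash
python3 -m inch '[[-0.05,0.05,-0.1,0,6],[-0.05,0.05,-0.15,0,6],[-0.05,0.05,-0.15,0,6]]'
```

```text
time_s: 33.58
position: [0.6272, -0.2476, 0.1613]
tcp_rot: [[-0.998, -0.065, 0.001], [-0.065, 0.998, -0.001], [-0.001, -0.001, -1.0]]
force: [-1.1, -0.5, 3.9]
opening: 0.756
grasp_force: 30.0
```

```bash
python3 -m inch '[[0,0,0.1,0,7.6],[0,0,0.1,0,7.6],[0,0,0.1,0,7.6],[0,0,3,0,7.6],[0,0,6,0,7.6],[-4,2,8,0,8],[-8,5,8,0,8],[-12,8,8,0,8],[-16,11,8,0,8],[-18,14,8,0,8]]'; python3 -m inch '[[-2,4,0,0,8],[-2,8,0,0,8],[-2,8,0,0,8],[-2,8,0,0,8]]'; python3 chk.py 4
python3 - <<'E'
from h import *
s=cams.capture('side'); im=s['image'].copy()
cv2.imwrite('pics/f1.png',np.hstack([cv2.resize(im[130:290,220:330],(412,600),interpolation=cv2.INTER_CUBIC),cv2.resize(im[240:400,250:353],(386,600),interpolation=cv2.INTER_CUBIC)]))
E
```

```text
time_s: 34.42
position: [0.4615, -0.1248, 0.24]
tcp_rot: [[-0.998, -0.064, -0.0], [-0.064, 0.998, -0.0], [0.0, -0.0, -1.0]]
force: [0.2, 0.7, 0.3]
opening: 0.921
grasp_force: 0.0
time_s: 34.75
position: [0.4432, -0.0435, 0.2403]
tcp_rot: [[-0.998, -0.069, 0.0], [-0.069, 0.998, -0.0], [-0.0, -0.0, -1.0]]
force: [0.8, -1.0, -0.3]
opening: 0.921
grasp_force: 0.0
col top [ 0.625  -0.2474  3.8024  0.0383] 980
none
none
none
```

View pics/f1.png

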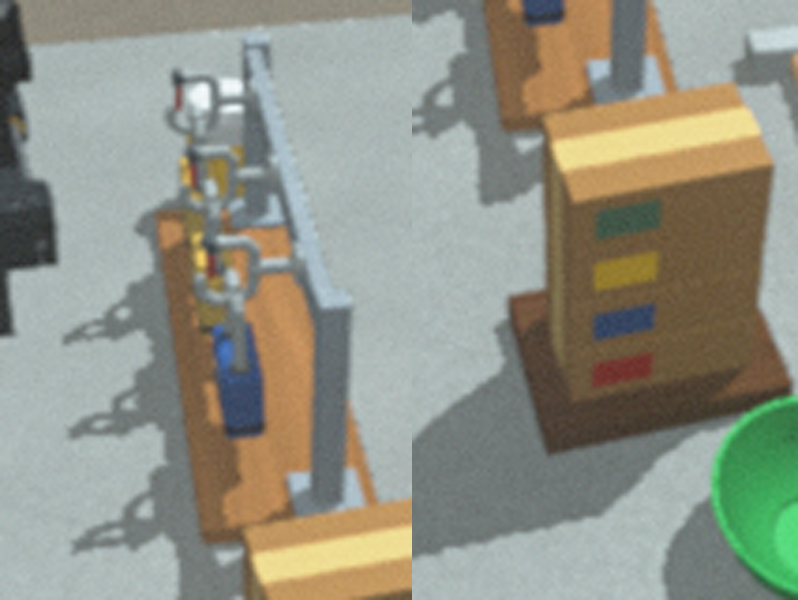

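The column is straight and square on the riser, and all three locks hang with their red gates shut.

```bash
python3 -c "
from rig import bot
print(bot.hand_in())"
```

```text
the job is handed in; nothing more can be done
None
```

I handed the job in at about 35 s on the robot's clock: all three padlocks hang on their own snap hooks with the gates shut, and all four cartons stand in one column on the riser, the top one within about 1 mm of its centre; I didn't disturb the bowl, tin or hammer.

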